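# Find the perished rubber stopper with a sprung-pin tester

### The arm

A 7-joint arm with a two-finger parallel gripper is mounted at the origin on the work surface. World frame = base frame: x ahead of the robot, y to its left, z up, the work surface at z = 0. Lengths are in m, angles in degrees, forces in N, time in s.
With the tool pointing down it reaches from about 0.35 to 0.775 m from the base axis. Payload 3.1 kg.
Tool frame: the origin (TCP) lies on the centre line of the jaws, within the pads' length; the fingertips stand 17 mm ahead of it and the grasp point (between the pads) lies 2 mm behind it (robot.tip_reach is the distance from the TCP to the fingertips, in m); z points along the fingers, y is the direction in which the jaws open and shut (so a half turn about z gives the same grasp; the last joint's range is limited). The gripper opens to 85 mm and grips with 20 to 120 N. Pads are 22 mm wide; open, the fingers measure 114 mm over their backs; the gripper's body (76 mm by 85 mm) begins 54 mm behind the grasp point. The pads swing forward as they close: fully open they stand 13 mm farther back than shut.
Start: joints at [-78.02, 17.813, 0.802, 86.603, -0.252, 75.585, -1.558], TCP at [0.136, 0.533, 0.248] pointing down, gripper open.
Joint ranges: [-154.91, 154.91], [-16.99, 109.72], [-72.82, 74.43], [7.12, 147.25], [-82.49, 262.49], [11.32, 116.49], [-174.64, 174.64]. Speed limits (degrees/s): [159.86, 159.86, 180, 180, 180, 180, 180].

### API

Orientations are given as [roll, pitch, yaw] about the fixed x, y, z axes, in that order (R = Rz(yaw) Ry(pitch) Rx(roll)).
In Python, from station import robot, fingers, vision, workorder, recognise gives the robot as it stands. Calls block until the motion is done:
- robot.move_to(position, orientation): joint-space move of the TCP to a pose.
- robot.line_to(position, orientation=None, velocity=0.15, f_stop=None): straight line of the TCP; orientation=None keeps the orientation; velocity is the mean speed in m/s. With f_stop (N) it stops when the force on the tool has changed by that much, and returns True; else False.
- robot.move_j(angles): joint-space move.
- fingers.gripper_to(opening, force=None): opening from 0.0 (shut) to 1.0 (fully open); force is the grip in N (None keeps the last); returns when the fingers have stopped.
- robot.pause(seconds).
- robot.inverse_kinematics(position, orientation): joint angles nearest the present ones, or None.
- vision.grab_frame(name): name is "scene" or "top" or "wrist"; returns the picture (384x512x3 uint8, red, green, blue); there is no depth.
- vision.calibration(name): a dict with "mtx" (3x3 intrinsics, pixels), "extrinsics" (4x4, takes a point from world to camera coordinates); the wrist camera has in their place "T_tool_cam" (4x4, takes a point from camera to tool coordinates, whose origin is the TCP and whose axes are the flange's). Camera axes: x right, y up, looking along -z (the intrinsics and any distortion apply to the point x, -y, -z); pixel columns grow to the right and rows downward; lengths in m; the calibration is good to about 2 mm. The wrist camera is an equidistant fisheye: a pixel r from the principal point sees the ray r / f radians off the axis. A picture is of the moment at which its call begins: read the wrist's pose just before it. calibration takes no time and is no camera call.
A pose or a line that the arm cannot do raises robot.PlanningError and nothing moves.
- workorder.close_job(): hands the job in, once; it reports no verdict.
Trained networks look in the newest picture that a camera, given by its name, has taken for a name from the list of things; names that differ only in an ending like _2 or _b are one class to them, and where a whole thing is asked for, a point or a joint stands for the part that bears it (a point fixed in the world has none). Each returns a list of dicts, best first, with "p" (0 to 1); they miss things now and then, are a little off and sometimes report something else, mostly with a low value. They report only what shows in the picture. A call takes as long as a camera call. They do not tell look-alikes from the thing itself.
- recognise(label, camera): "rect" ([centre column, centre row, width, height] in pixels, round what is visible of it).
Readings, each from a call of its own:
- robot.current_time_s(): time.
- robot.current_joint_positions(): joint angles.
- robot.current_dq(): joint speeds.
- robot.current_joint_torque(): joint torques, N m.
- robot.current_tool_pos(): TCP position.
- robot.current_eef_rot(): TCP orientation.
- robot.current_contact_force(): force on the tool from outside, world axes, zero at the start.
- robot.current_torque(): the same for the moment, N m.
- robot.current_finger_gap(): opening from 0.0 (shut) to 1.0 (fully open).
Only numpy, scipy, OpenCV 4.12 (cv2) and the standard library are available. Lean on these libraries where they do the work, as an engineer would, in place of code of your own. Each camera call takes 0.05 s, during which the arm holds its last target.

### The job

One of the three rubber stoppers in the white rack has gone soft. Take the pin tester from its stand and, holding it upright, press its sprung pin with a steady force of about 5 N (for about a second) into the middle of each stopper's top, never hard enough to mark the rubber (10 N), until you find the one it sinks deep into and that keeps the dent. Then put the tester upright back in its stand and move the soft stopper to the steel tray, leaving the two sound ones in the rack and the beaker and brown bottle where they are.

Things in the scene. Friction and masses are not known exactly. Their poses are not given: they have to be found in the camera images.
- tester_grip (a point): Middle of the grip of the hand-held tester: a grey metal bar 28 x 28 mm, 63 mm tall, on a round steel foot 32 mm across, 22 mm tall. On the axis, 55 mm above the foot's underside, 30 mm below the bar's top; z up along the tool, x and y square to the bar's flats (grip either pair). It starts upright in the stand, this point 71 mm above the bench.
- pin_tip (a point): Free end of the tester's steel pin (5 mm across): on the axis, 67 mm below the grip point and 12 mm below the foot when the pin is fully out; it moves with the pin.
- pin (a joint): How far the pin is pushed into the tester, m: 0 fully out, at most 0.010. Its spring takes 3 N per mm, so the reading is force / 3000 N/m. The sink of the rubber is the tool's descent since touch less this reading.
- stand: Fixed white round stand for the tester, 60 mm across, 34 mm tall; origin at the centre of its underside, z up. A well 38 mm wide and 18 mm deep, open upward, takes the foot (3 mm play all round); the foot rests on a ledge 16 mm above the bench, with a 16 mm hole for the pin below.
- rack: Fixed white rack for the stoppers, 56 x 200 x 25 mm, origin at the centre of its underside; long side along its y. Three round seats 36 mm wide and 12 mm deep on its mid-line at y = -70, 0 and +70 mm.
- tray: Fixed open steel tray, 120 (x) x 130 (y) x 30 mm, walls and floor 5 mm, origin at the centre of its underside. It and the tester stand may change sides.
- stopper_a_mid (a point): Mid-point of one of three outwardly alike grey rubber stoppers; any one may be the soft one, in any seat. On its axis, 18 mm below the top, 31 mm above the bench while in the rack; z up. Tapered: 32 mm across the foot, 38 mm across the top, 36 mm tall, about 50 g; 24 mm show above the rack.
- stopper_b_mid (a point): Mid-point of one of three outwardly alike grey rubber stoppers; any one may be the soft one, in any seat. On its axis, 18 mm below the top, 31 mm above the bench while in the rack; z up. Tapered: 32 mm across the foot, 38 mm across the top, 36 mm tall, about 50 g; 24 mm show above the rack.
- stopper_c_mid (a point): Mid-point of one of three outwardly alike grey rubber stoppers; any one may be the soft one, in any seat. On its axis, 18 mm below the top, 31 mm above the bench while in the rack; z up. Tapered: 32 mm across the foot, 38 mm across the top, 36 mm tall, about 50 g; 24 mm show above the rack.
- face_a (a joint): How far the middle of this stopper's top (a disc 17 mm across, flush with the rim at 0) is sunk, m, 0.009 at most. A sound stopper gives about 6 N per mm (about 1 mm under 5 N) and springs back at once. The soft one yields from about 2.5 N, is sunk 9 mm at 4 N or more, and keeps the dent when the load is gone. Over 10 N marks the rubber.
- face_b (a joint): How far the middle of this stopper's top (a disc 17 mm across, flush with the rim at 0) is sunk, m, 0.009 at most. A sound stopper gives about 6 N per mm (about 1 mm under 5 N) and springs back at once. The soft one yields from about 2.5 N, is sunk 9 mm at 4 N or more, and keeps the dent when the load is gone. Over 10 N marks the rubber.
- face_c (a joint): How far the middle of this stopper's top (a disc 17 mm across, flush with the rim at 0) is sunk, m, 0.009 at most. A sound stopper gives about 6 N per mm (about 1 mm under 5 N) and springs back at once. The soft one yields from about 2.5 N, is sunk 9 mm at 4 N or more, and keeps the dent when the load is gone. Over 10 N marks the rubber.
- stopper_a: The same stopper; origin at the centre of its foot.
- stopper_b: The same stopper; origin at the centre of its foot.
- stopper_c: The same stopper; origin at the centre of its foot.
- tester: the tester; origin at the centre of the foot's underside (the pin stands 12 mm below it). About 180 g, varying. A brass stem 10 mm long shows on top of the bar and rises with the pin.
- beaker: Loose glass beaker, 66 mm across, 85 mm tall, standing beyond the rack; origin under its centre. Leave alone.
- bottle: Loose brown glass bottle, 60 mm across, 120 mm tall, standing beyond the rack; origin under its centre. Leave alone.
Things that resemble listed ones, but are neither listed nor needed, are in the scene too. Of the things that look like the tester, the middle-sized one is meant.

How it is judged:
By the outcome, as a careful person would: the job done as asked, in the order asked, and still so for the second after the job is handed in, with the robot touching nothing.
It also fails if it takes over 72 s, if anything falls off the work surface, if the arm or the gripper's body presses on something with over 40 N, if the wrist force passes 120 N, or if a joint passes its speed limit or range.

## Working session

There is one attempt and no reset: what is moved stays moved. The work goes in short steps, each a Python script; the robot and the scene stay as the last script left them, time stands still between calls to the robot, and variables do not carry over. Pictures are saved under pics/ and viewed, and the job is handed in when it is done.

```bash
ls; mkdir -p pics
python3 - <<'E'
from station import robot, fingers, vision, workorder, recognise
import cv2
for n in ("scene","top","wrist"):
    im=vision.grab_frame(n); cv2.imwrite(f"pics/{n}0.png",im[:,:,::-1])
    c=vision.calibration(n); print(n,c)
    for l in ("tester","stand","rack","tray","stopper_a"):
        print(l,[( [round(v) for v in d["rect"]],round(d["p"],2)) for d in recognise(l,n)])
print(robot.current_time_s(),robot.current_tool_pos(),robot.current_eef_rot(),robot.current_contact_force())
E
```

```text
pics
scene {'mtx': array([[362.53847347,   0.        , 259.01335775],
       [  0.        , 362.53847347, 194.09099769],
       [  0.        ,   0.        ,   1.        ]]), 'extrinsics': array([[ 0.70715496,  0.70687142, -0.01626824, -0.39147585],
       [-0.47675588,  0.49368572,  0.7273089 ,  0.23972817],
       [ 0.52214528, -0.50656412,  0.68611741, -1.32043126],
       [ 0.        ,  0.        ,  0.        ,  1.        ]])}
tester [([159, 225, 18, 29], 0.91), ([179, 189, 21, 42], 0.75), ([130, 257, 15, 24], 0.54)]
stand [([162, 238, 23, 28], 0.92)]
rack [([269, 193, 71, 30], 0.72)]
tray [([309, 145, 47, 34], 0.65)]
stopper_a [([273, 183, 9, 20], 0.61), ([251, 191, 9, 18], 0.48), ([292, 174, 11, 12], 0.42)]
top {'mtx': array([[462.4867705 ,   0.        , 259.03769256],
       [  0.        , 462.4867705 , 182.26482635],
       [  0.        ,   0.        ,   1.        ]]), 'extrinsics': array([[-5.02209977e-04, -9.99564936e-01, -2.94904622e-02,
        -7.19023798e-03],
       [ 9.95956433e-01, -3.14927151e-03,  8.97823201e-02,
        -5.98968410e-01],
       [-8.98361325e-02, -2
[... 481 characters left out ...]
[[297.31863964,   0.        , 257.76555399],
       [  0.        , 297.31863964, 194.33857533],
       [  0.        ,   0.        ,   1.        ]]), 'T_tool_cam': array([[-1.16953036e-04,  9.62261918e-01,  2.72124947e-01,
         6.91274524e-02],
       [ 9.99999975e-01,  5.99901932e-05,  2.17645444e-04,
         4.74866732e-04],
       [ 1.93107095e-04,  2.72124966e-01, -9.62261901e-01,
        -1.23975533e-01],
       [ 0.00000000e+00,  0.00000000e+00,  0.00000000e+00,
         1.00000000e+00]])}
tester [([6, 357, 12, 18], 0.64)]
stand []
rack []
tray []
stopper_a []
0.9 [0.13647269 0.53281814 0.24832044] [1.79996108e+02 1.04500890e-04 1.65632310e+02] [ 0.17681569 -0.27678888  1.03314443]
```

View pics/scene0.png

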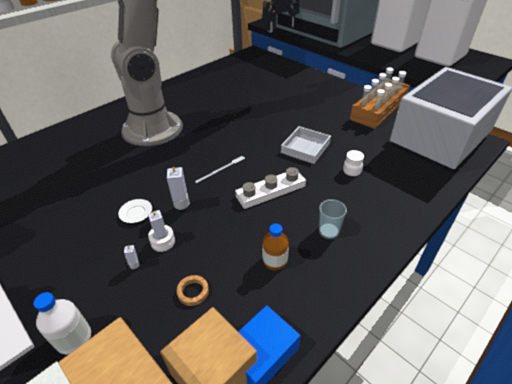

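View pics/top0.png

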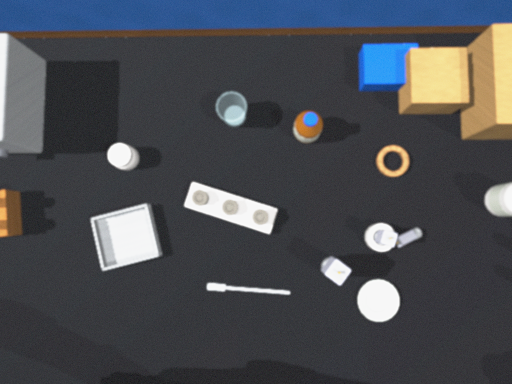

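Run:
```python
import cv2
a=cv2.imread('pics/scene0.png')[140:290,100:230]; b=cv2.imread('pics/top0.png')[190:300,310:440]
a=cv2.resize(a,None,fx=3,fy=3,interpolation=3)
b=cv2.resize(b,None,fx=3,fy=3,interpolation=3)
import numpy as np
c=np.zeros((450,790,3),np.uint8); c[:450,:390]=a; c[:330,400:]=b; cv2.imwrite('pics/crop0.png',c)
```

```text
(no output)
```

View pics/crop0.png

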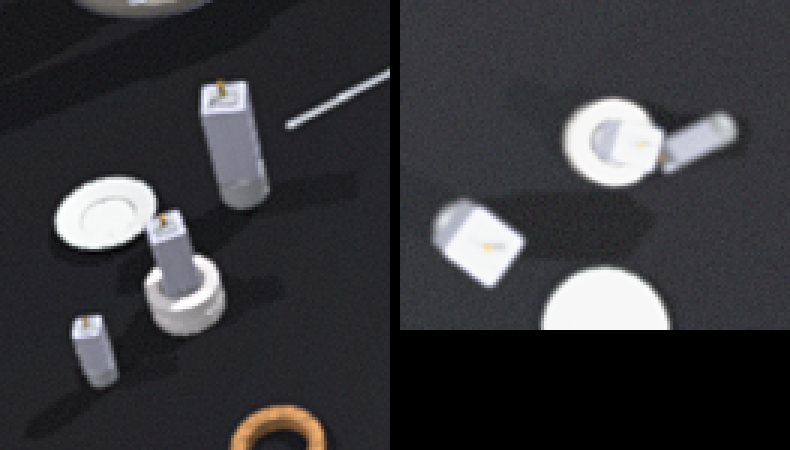

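```bash
cat > h.py <<'E'
from station import robot, fingers, vision, workorder, recognise
import numpy as np, cv2
from scipy.spatial.transform import Rotation as Rn
def Rt(): return Rn.from_euler('xyz',robot.current_eef_rot(),degrees=True).as_matrix()
def rays(name,px,pose=None):
    c=vision.calibration(name); K=c['mtx']; px=np.atleast_2d(px).astype(float)
    u=(px[:,0]-K[0,2])/K[0,0]; v=(px[:,1]-K[1,2])/K[1,1]
    if name=='wrist':
        p,R=pose; r=np.hypot(u,v)+1e-12; s=np.sin(r)/r
        d=np.c_[u*s,-v*s,-np.cos(r)]; T=c['T_tool_cam']
        return R@T[:3,3]+p,(R@T[:3,:3]@d.T).T
    E=c['extrinsics']; d=np.c_[u,-v,-np.ones_like(u)]
    return -E[:3,:3].T@E[:3,3],(E[:3,:3].T@d.T).T
def onz(name,px,z,pose=None):
    o,d=rays(name,px,pose); return o+d*((z-o[2])/d[:,2])[:,None]
def proj(name,P,pose=None):
    c=vision.calibration(name);K=c['mtx'];P=np.atleast_2d(P)
    if name=='wrist':
        p,R=pose;T=c['T_tool_cam'];q=(P-p)@R; q=(q-T[:3,3])@T[:3,:3]
        th=np.arctan2(np.hypot(q[:,0],q[:,1]),-q[:,2]); r=np.hypot(q[:,0],q[:,1])+1e-12
        return np.c_[K[0,2]+K[0,0]*th*q[:,0]/r,K[1,2]-K[0,0]*th*q[:,1]/r]
    E=c['extrinsics'];q=P@E[:3,:3].T+E[:3,3]
    return np.c_[K[0,2]+K[0,0]*q[:,0]/-q[:,2],K[1,2]+K[0,0]*q[:,1]/q[:,2]]
def pose(): return np.array(robot.current_tool_pos()),Rt()
def save(im,n): cv2.imwrite(f'pics/{n}.png',im[:,:,::-1])
E
python3 - <<'E'
from h import *
np.set_printoptions(precision=4,suppress=True)
for n,px,z in [('scene',(162,229),.034),('top',(380,237),.034),('scene',(155.5,213),.101),('top',(389,238),.101),('top',(393,238),.101),
 ('scene',[(249,189),(271,180),(292,172)],.049),('top',[(201,197.5),(231,207),(261,216)],.049),('top',[(92,218),(151,204),(161,256),(103,270)],.03),('scene',[(328,136)],.03),
 ('scene',(133,268),0),('top',(419,233),0),('top',(330,264),0),('top',(343,271),.13)]:
  print(n,px,onz(n,px,z).tolist() if 0 else onz(n,px,z))
E
```

```text
scene (162, 229) [[ 0.4687 -0.2624  0.034 ]]
top (380, 237) [[ 0.4772 -0.2732  0.034 ]]
scene (155.5, 213) [[ 0.4739 -0.2684  0.101 ]]
top (389, 238) [[ 0.4771 -0.2761  0.101 ]]
top (393, 238) [[ 0.4771 -0.2842  0.101 ]]
scene [(249, 189), (271, 180), (292, 172)] [[ 0.5316 -0.016   0.049 ]
 [ 0.5493  0.0535  0.049 ]
 [ 0.5688  0.1213  0.049 ]]
top [(201, 197.5), (231, 207), (261, 216)] [[ 0.5638  0.1186  0.049 ]
 [ 0.5428  0.0525  0.049 ]
 [ 0.5231 -0.0132  0.049 ]]
top [(92, 218), (151, 204), (161, 256), (103, 270)] [[0.5193 0.3668 0.03  ]
 [0.5505 0.234  0.03  ]
 [0.4351 0.2093 0.03  ]
 [0.4041 0.3384 0.03  ]]
scene [(328, 136)] [[0.5173 0.3638 0.03  ]]
scene (133, 268) [[ 0.4936 -0.3703  0.    ]]
top (419, 233) [[ 0.4853 -0.3685  0.    ]]
top (330, 264) [[ 0.4158 -0.1675  0.    ]]
top (343, 271) [[ 0.4132 -0.1771  0.13  ]]
```

Run:
```python
from h import *
np.set_printoptions(precision=4,suppress=True)
def look(n):
    robot.pause(.1)
    p=pose(); im=vision.grab_frame('wrist'); save(im,n); np.savez(f'pics/{n}.npz',p=p[0],R=p[1]); print(n,p[0],robot.current_eef_rot(),robot.current_time_s())
robot.move_to([.535,.05,.25],[180,0,73.8]); look('w1')
for l in ("stopper_a","rack"): print(l,[( np.round(d["rect"],1),round(d["p"],2)) for d in recognise(l,'wrist')])
robot.move_to([.465,-.265,.24],[180,0,60]); look('w2')
for l in ("tester","stand"): print(l,[( np.round(d["rect"],1),round(d["p"],2)) for d in recognise(l,'wrist')])
print(robot.current_joint_positions())
```

```text
w1 [0.5349 0.0515 0.2498] [-179.9793   -0.0117   73.9276] 3.2833
stopper_a [(array([262.1, 168.4,  34.8,  30.1]), 0.96), (array([267.1, 106.2,  34. ,  31.8]), 0.95), (array([262.4, 222.5,  31.7,  37. ]), 0.74)]
rack [(array([267.7, 162.1,  54.6, 163.9]), 0.76)]
w2 [ 0.4665 -0.2627  0.2397] [-179.976    -0.0446   60.24  ] 4.7583
tester [(array([114.9, 123.2,  92.9,  36.5]), 0.97), (array([275.8, 185.8,  30.6,  46.1]), 0.63)]
stand [(array([272.3, 174.8,  51.4,  49.4]), 0.68)]
[-14.0937  23.3952  57.7285  91.2278 -20.2032  76.6249  16.4123]
```

View pics/w1.png

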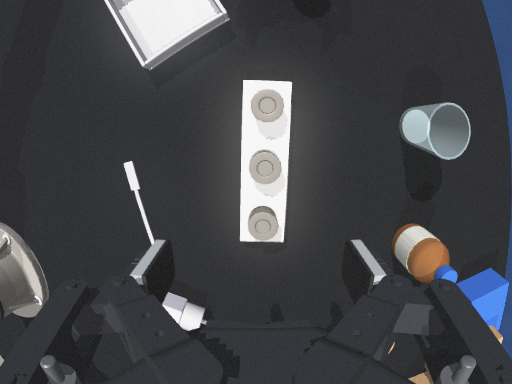

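View pics/w2.png

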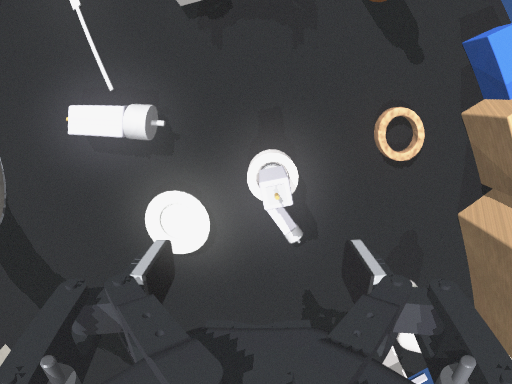

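Run:
```python
import cv2,numpy as np
a=cv2.imread('pics/w1.png')[75:250,230:305]; b=cv2.imread('pics/w2.png')[140:250,235:315]
a=cv2.resize(a,None,fx=3.4,fy=3.4,interpolation=2)
b=cv2.resize(b,None,fx=5.4,fy=5.4,interpolation=2)
c=np.zeros((600,800,3),np.uint8); c[:a.shape[0],:a.shape[1]]=a; c[:b.shape[0],300:300+b.shape[1]]=b; cv2.imwrite('pics/crop1.png',c)
```

```text
(no output)
```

View pics/crop1.png

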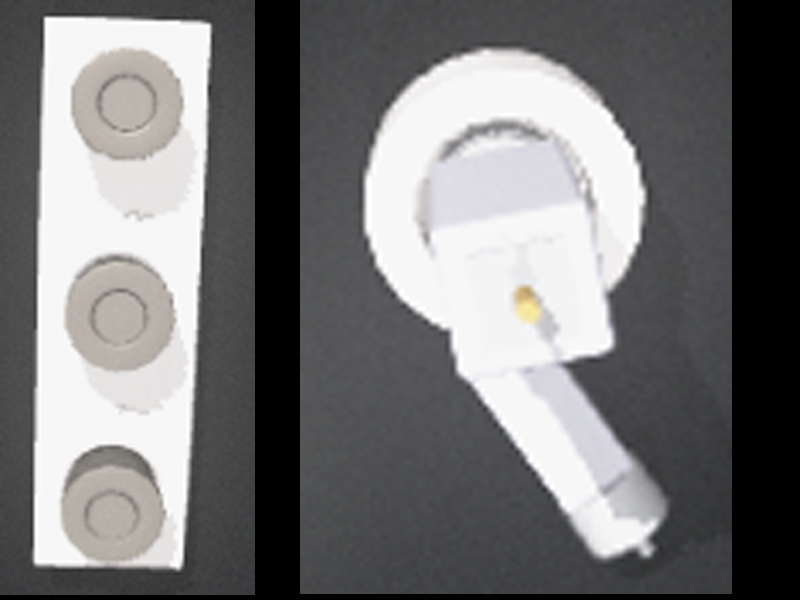

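Run:
```python
from h import *
np.set_printoptions(precision=4,suppress=True)
def P(n): d=np.load(f'pics/{n}.npz'); return d['p'],d['R']
s=np.array([(127,102),(119,317),(111,515)])/3.4+[230,75]
S=onz('wrist',s,.049,P('w1')); print(S,np.diff(S[:,:2],axis=0),np.linalg.norm(np.diff(S,axis=0),axis=1))
r=np.array([(45,17),(211,22),(183,570),(35,565)])/3.4+[230,75]
Rk=onz('wrist',r,.025,P('w1')); print(Rk,Rk.mean(0))
print('stand',onz('wrist',(272.8,177.2),.034,P('w2')))
c=np.array([(433,236),(588,202),(612,347),(460,375)])/5.4+[179.44,140]
B=onz('wrist',c,.101,P('w2'));print(B,B.mean(0))
e=np.diff(np.r_[B,B[:1]],axis=0)[:,:2];print(np.linalg.norm(e,axis=1),np.degrees(np.arctan2(e[:,1],e[:,0]))%90)
q=np.array([(505,355),(610,510)])/5.4+[179.44,140]; print('small',onz('wrist',q,.015,P('w2')))
print('big',onz('wrist',[(140,122)],.02,P('w2')),onz('wrist',[(68,119)],.13,P('w2')))
t=onz('wrist',[(147,68),(228,17)],.03,P('w1'));print('tray',t)
```

```text
[[ 0.5659  0.1233  0.049 ]
 [ 0.5444  0.0568  0.049 ]
 [ 0.523  -0.0092  0.049 ]] [[-0.0215 -0.0665]
 [-0.0214 -0.066 ]] [0.0699 0.0694]
[[ 0.5482  0.1597  0.025 ]
 [ 0.602   0.1429  0.025 ]
 [ 0.5409 -0.0481  0.025 ]
 [ 0.4874 -0.0305  0.025 ]] [0.5446 0.056  0.025 ]
stand [[ 0.4793 -0.274   0.034 ]]
[[ 0.4703 -0.2588  0.101 ]
 [ 0.4959 -0.2666  0.101 ]
 [ 0.4874 -0.2912  0.101 ]
 [ 0.4622 -0.2826  0.101 ]] [ 0.4789 -0.2748  0.101 ]
[0.0267 0.026  0.0267 0.0251] [73.0626 71.0344 71.1288 71.0496]
small [[ 0.4608 -0.3097  0.015 ]
 [ 0.4639 -0.3561  0.015 ]]
big [[ 0.3741 -0.1373  0.02  ]] [[ 0.3547 -0.1139  0.13  ]]
tray [[0.4435 0.2112 0.03  ]
 [0.5526 0.2383 0.03  ]]
```

```bash
python3 - <<'E'
from h import *
np.set_printoptions(precision=4,suppress=True)
print(robot.current_tool_pos(),robot.current_eef_rot(),robot.current_contact_force(),robot.current_time_s())
from scipy.optimize import least_squares
def tri(obs):
    L=[rays(n,p,po) for n,p,po in obs]
    A=0;b=0
    for o,d in L:
        d=d[0]/np.linalg.norm(d[0]);M=np.eye(3)-np.outer(d,d);A=A+M;b=b+M@o
    return np.linalg.solve(A,b)
d=np.load('pics/w2.npz');W=(d['p'],d['R'])
print(tri([('scene',(175,168),None),('top',(345,271),None)]),tri([('scene',(175,168),None),('top',(345,271),None),('wrist',(68,119),W)]))
print('stem',tri([('scene',(155,213),None),('top',(388.5,238),None),('wrist',(276.5,195),W)]))
robot.line_to([.4785,-.2745,.17],[180,0,71.3],velocity=.12)
robot.pause(.2)
p=pose();im=vision.grab_frame('wrist');save(im,'w3');np.savez('pics/w3.npz',p=p[0],R=p[1]);print(p,robot.current_time_s())
E
python3 - <<'E'
import cv2
cv2.imwrite('pics/w3b.png',cv2.resize(cv2.imread('pics/w3.png')[130:290,150:370],None,fx=3.6,fy=3.6,interpolation=2))
E
```

```text
[ 0.4659 -0.2637  0.2399] [-179.9869   -0.0182   60.1641] [0.2138 0.8346 0.3482] 4.8583
[ 0.4198 -0.1716  0.1523] [ 0.4141 -0.1602  0.1761]
stem [ 0.4786 -0.273   0.1079]
(array([ 0.4789, -0.2748,  0.1709]), array([[ 0.3207,  0.9472,  0.0015],
       [ 0.9472, -0.3207, -0.0006],
       [-0.0001,  0.0016, -1.    ]])) 5.8583
```

View pics/w3b.png

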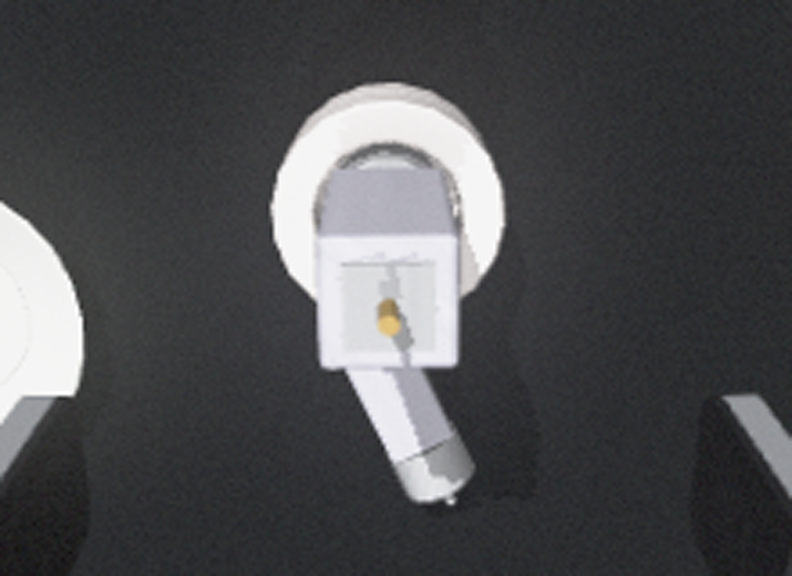

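Run:
```python
from h import *
np.set_printoptions(precision=4,suppress=True)
d=np.load('pics/w3.npz');W=(d['p'],d['R'])
B=onz('wrist',np.array([(317,235),(459,235),(457,366),(322,366)])/3.6+[150,130],.101,W);print(B,B.mean(0))
print('stand',onz('wrist',np.array([388,217])/3.6+[150,130],.034,W))
print('stem',onz('wrist',np.array([388,326])/3.6+[150,130],.111,W))
```

```text
[[ 0.4706 -0.2573  0.101 ]
 [ 0.4959 -0.2659  0.101 ]
 [ 0.4875 -0.2913  0.101 ]
 [ 0.4624 -0.2828  0.101 ]] [ 0.4791 -0.2743  0.101 ]
stand [[ 0.4787 -0.2753  0.034 ]]
stem [[ 0.4786 -0.2753  0.111 ]]
```

Run:
```python
from h import *
np.set_printoptions(precision=4,suppress=True)
robot.line_to([.479,-.2746,.069],[180,0,71.3],velocity=.1)
print(pose()[0],robot.current_contact_force())
fingers.gripper_to(0.0,force=40)
robot.pause(.15)
p=pose();np.savez('pics/grasp.npz',p=p[0],R=p[1],j=robot.current_joint_positions());print(p[0],robot.current_eef_rot(),robot.current_finger_gap(),robot.current_contact_force(),robot.current_time_s())
im=vision.grab_frame('scene');save(cv2.resize(im[140:290,100:230],None,fx=4,fy=4),'g1')
robot.line_to([.479,-.2746,.19],velocity=.1)
robot.pause(.2)
print(pose()[0],robot.current_finger_gap(),robot.current_contact_force(),robot.current_time_s())
im=vision.grab_frame('scene');save(cv2.resize(im[100:290,90:250],None,fx=3,fy=3),'g2')
save(vision.grab_frame('wrist'),'g3')
```

```text
[ 0.4795 -0.2751  0.0697] [ 0.1644 -0.4204  0.3458]
[ 0.4791 -0.2747  0.0693] [179.979   -0.0031  71.3027] 0.32453042486038014 [-0.7759  0.8827  2.4637] 7.725
[ 0.4788 -0.2744  0.1895] 0.32430893500763575 [-0.6452  0.8855 -3.826 ] 9.3333
```

View pics/g2.png

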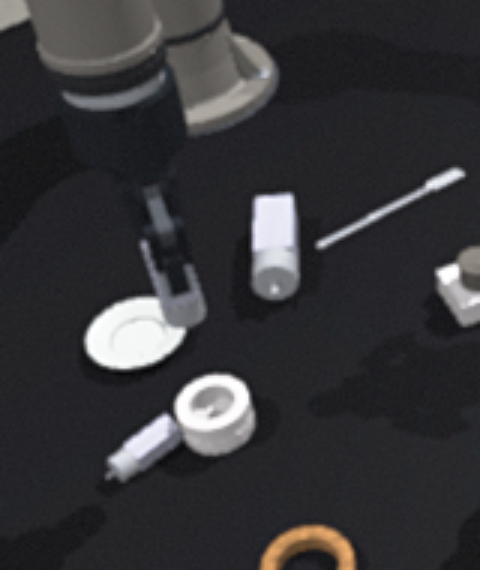

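View pics/g3.png

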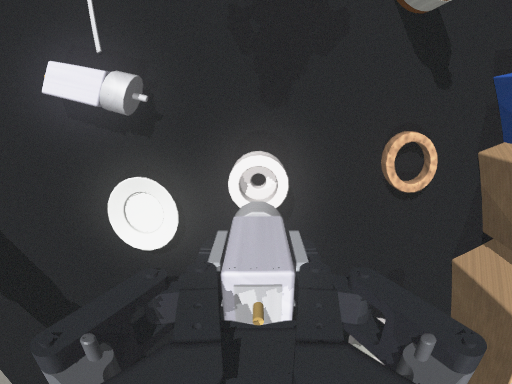

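Run:
```python
from h import *
np.set_printoptions(precision=4,suppress=True)
robot.line_to([.5228,-.010,.19],[180,0,71.3],velocity=.2)
robot.line_to([.5228,-.010,.122],velocity=.1)
robot.pause(.3)
F=[]
for i in range(10): F.append(robot.current_contact_force()); robot.pause(.02)
F=np.array(F);print(F.mean(0),F.std(0),F[:,2])
p=pose();np.savez('pics/t1.npz',p=p[0],R=p[1])
print(p[0],robot.current_eef_rot(),robot.current_joint_positions(),robot.current_time_s())
a=vision.grab_frame('wrist');save(a,'t1')
b=vision.grab_frame('scene');save(b,'t1s')
c=np.zeros((480,800,3),np.uint8);c[:,:400]=cv2.resize(a[120:280,190:323],(400,480));c[:,400:]=cv2.resize(b[110:230,215:315],(400,480));save(c,'t1c')
```

```text
[ 0.1781  0.142  -2.117 ] [0.4405 0.3082 0.4118] [-2.6477 -1.6967 -2.2902 -2.4913 -2.3493 -2.6906 -1.558  -1.7055 -2.0714
 -1.669 ]
[ 0.5229 -0.01    0.1221] [179.9891  -0.0112  71.3022] [-37.5237  27.0619  49.4888 102.5847 -23.2724  61.1429   1.6856] 12.225
```

View pics/t1c.png

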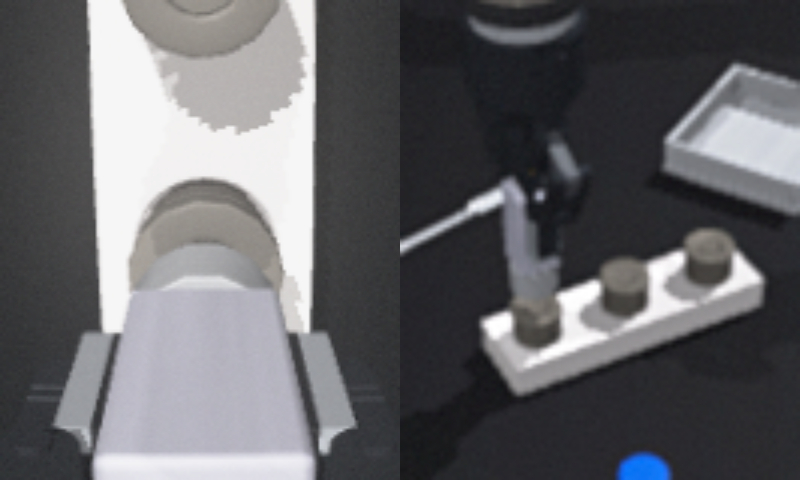

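Run:
```python
from h import *
np.set_printoptions(precision=4,suppress=True)
d=np.load('pics/t1.npz');W=(d['p'],d['R'])
for r in (198,203):
  f=onz('wrist',np.array([204,r])/3+[190,120],.049,W)[0]; print(f,f-.019*W[1][:,0], (f-W[0])@W[1])
L=onz('wrist',np.array([[130,258],[280,256]])/3+[190,120],.049,W);print(L,L.mean(0),np.linalg.norm(L[0]-L[1]),((L-W[0])@W[1]))
im=cv2.imread('pics/t1.png')[160:230,220:300];cv2.imwrite('pics/t1d.png',cv2.resize(im,None,fx=8,fy=8,interpolation=0))
```

```text
[0.5291 0.0086 0.049 ] [ 0.523  -0.0094  0.049 ] [ 0.0196 -0.      0.0732]
[0.5287 0.0075 0.049 ] [ 0.5227 -0.0105  0.049 ] [ 0.0184 -0.      0.0732]
[[ 0.5082  0.0005  0.049 ]
 [ 0.5414 -0.0103  0.049 ]] [ 0.5248 -0.0049  0.049 ] 0.034930768614536416 [[ 0.0052 -0.0173  0.0731]
 [ 0.0057  0.0177  0.0732]]
```

View pics/t1d.png

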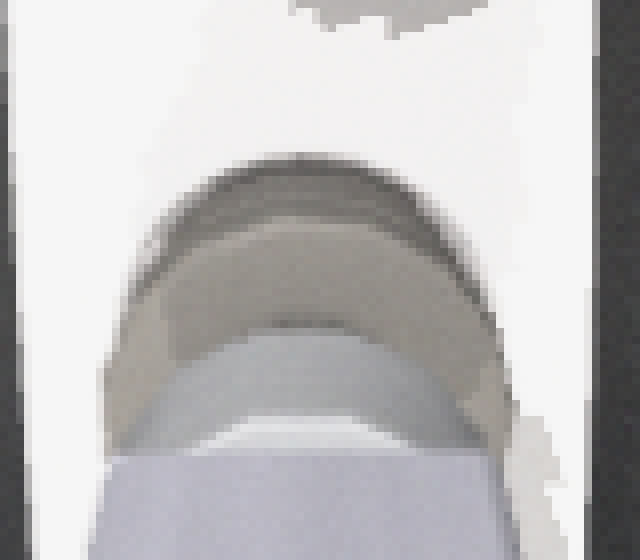

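```bash
cat >> h.py <<'E'
def fz(n=10):
    F=[]
    for i in range(n): F.append(robot.current_contact_force()[2]); robot.pause(.02)
    return float(np.mean(F))
def press(x,y,z0=.1155,zmin=.1038):
    robot.line_to([x,y,z0],velocity=.03); robot.pause(.2)
    f0=fz(10); t0=robot.current_tool_pos()
    hit=robot.line_to([x,y,zmin],velocity=.005,f_stop=4.5)
    r=[]
    t=robot.current_time_s(); f=fz(6)-f0; z=robot.current_tool_pos()[2]; r.append((round(f,2),round(z,4)))
    print('hit',hit,'f0',round(f0,2),t0,r)
    for k in range(6):
        e=5.0-f
        if abs(e)<.5 or (hit is False): break
        z=robot.current_tool_pos()[2]; zn=z-np.clip(e/2500,-.0006,.0006)
        robot.line_to([x,y,zn],velocity=.004); robot.pause(.1); f=fz(8)-f0; r.append((round(f,2),round(robot.current_tool_pos()[2],4)))
    left=1.0-(robot.current_time_s()-t)
    print(r); F=fz(max(int(left/.02),15))-f0
    print('hold F',round(F,2),'z',np.round(robot.current_tool_pos(),4),robot.current_time_s())
    return F
E
python3 - <<'E'
from h import *
press(.5228,-.010)
E
```

```text
hit True f0 -2.13 [ 0.52288075 -0.01002627  0.11559701] [(5.24, np.float64(0.1115))]
[(5.24, np.float64(0.1115))]
hold F 5.9 z [ 0.5221 -0.0098  0.111 ] 14.9917
```

Run:
```python
from h import *
print(fz(10)+2.13,robot.current_tool_pos())
p=robot.current_tool_pos()
robot.line_to([.5228,-.010,.1115],velocity=.004)
for i in range(4): print(round(fz(13)+2.13,2),np.round(robot.current_tool_pos(),4))
robot.line_to([.5228,-.010,.125],velocity=.05); robot.pause(.15); print(fz(10),robot.current_time_s())
save(vision.grab_frame('top'),'top1')
```

```text
6.481670457213455 [ 0.52190972 -0.00980417  0.11089973]
5.68 [ 0.5226 -0.01    0.1114]
5.3 [ 0.5227 -0.01    0.1114]
5.25 [ 0.5227 -0.01    0.1114]
5.41 [ 0.5227 -0.01    0.1115]
-2.16086394351115 17.2583
```

```bash
cat >> h.py <<'E'
def press2(x,y,z0=.1155,zmin=.1028):
    robot.line_to([x,y,z0],velocity=.05); robot.pause(.2)
    f0=fz(10)
    hit=robot.line_to([x,y,zmin],velocity=.005,f_stop=4.2)
    z=robot.current_tool_pos()[2]; robot.line_to([x,y,z],velocity=.004)
    print('hit',hit,'f0',round(f0,2),'z',round(z,4))
    t=None
    for k in range(12):
        f=fz(12)-f0; now=robot.current_time_s(); zz=robot.current_tool_pos()[2]
        print(round(f,2),np.round(robot.current_tool_pos(),4),round(now,2))
        if abs(f-5)<.7:
            if t is None:t=now
            if now-t>.9: break
        else:
            z-=np.clip((5-f)/2500,-.0005,.0005); robot.line_to([x,y,z],velocity=.004)
    return
E
python3 - <<'E'
from h import *
robot.line_to([.5443,.0563,.13],velocity=.1)
press2(.5443,.0563)
p=pose();save(vision.grab_frame('wrist'),'t2')
robot.line_to([.5443,.0563,.135],velocity=.08);
save(vision.grab_frame('scene'),'t2s');print(robot.current_time_s())
E
python3 - <<'E'
import cv2
cv2.imwrite('pics/t2d.png',cv2.resize(cv2.imread('pics/t2.png')[160:230,220:300],None,fx=8,fy=8,interpolation=0))
E
```

```text
hit True f0 -2.35 z 0.1036
5.03 [0.5444 0.0563 0.1036] 21.7
4.94 [0.5444 0.0563 0.1036] 21.9
4.82 [0.5444 0.0563 0.1036] 22.1
4.67 [0.5444 0.0563 0.1036] 22.3
4.91 [0.5444 0.0563 0.1036] 22.5
5.14 [0.5444 0.0563 0.1036] 22.7
23.3417
```

View pics/t2d.png

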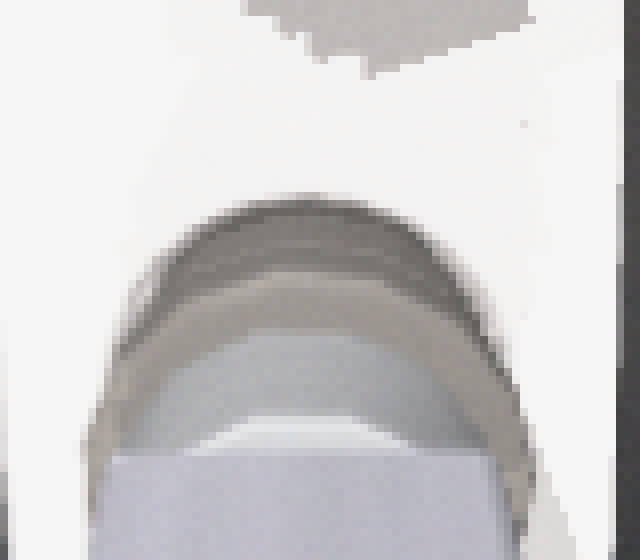

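Run:
```python
from h import *
np.set_printoptions(precision=4,suppress=True)
robot.line_to([.5443,.0563,.18],velocity=.15)
robot.line_to([.479,-.2746,.18],[180,0,71.3],velocity=.22); robot.pause(.2)
print(pose()[0],fz(6)); 
a=vision.grab_frame('wrist');save(a,'r0')
robot.line_to([.4791,-.2747,.092],velocity=.12); robot.pause(.1)
f0=fz(6)
h=robot.line_to([.4791,-.2747,.0688],velocity=.03,f_stop=6)
robot.pause(.1);print(h,pose()[0],fz(6)-f0,robot.current_time_s())
save(vision.grab_frame('scene'),'r1')
```

```text
[ 0.4794 -0.2736  0.1799] -1.9670276073293256
True [ 0.4787 -0.2744  0.0693] 7.798871534812317 27.8333
```

View pics/r0.png

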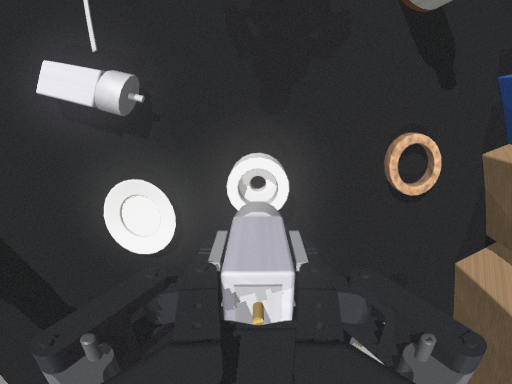

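Run:
```python
from h import *
np.set_printoptions(precision=4,suppress=True)
fingers.gripper_to(0.9,force=40); robot.pause(.1)
robot.line_to([.479,-.2746,.19],velocity=.15)
p=pose();a=vision.grab_frame('wrist');save(a,'r2');np.savez('pics/r2.npz',p=p[0],R=p[1])
print(robot.current_time_s())
robot.line_to([.5443,.0563,.19],[180,0,73],velocity=.25);robot.pause(.2)
p=pose();b=vision.grab_frame('wrist');save(b,'r3');np.savez('pics/r3.npz',p=p[0],R=p[1])
print(p[0],robot.current_eef_rot(),robot.current_time_s())
c=np.zeros((480,800,3),np.uint8);c[:,:400]=cv2.resize(a[120:280,190:323],(400,480));c[:,400:]=cv2.resize(b[100:260,190:323],(400,480));save(c,'r2c')
```

```text
29.5333
[0.5442 0.0549 0.1901] [179.99    -0.0033  72.896 ] 31.2833
```

View pics/r2c.png

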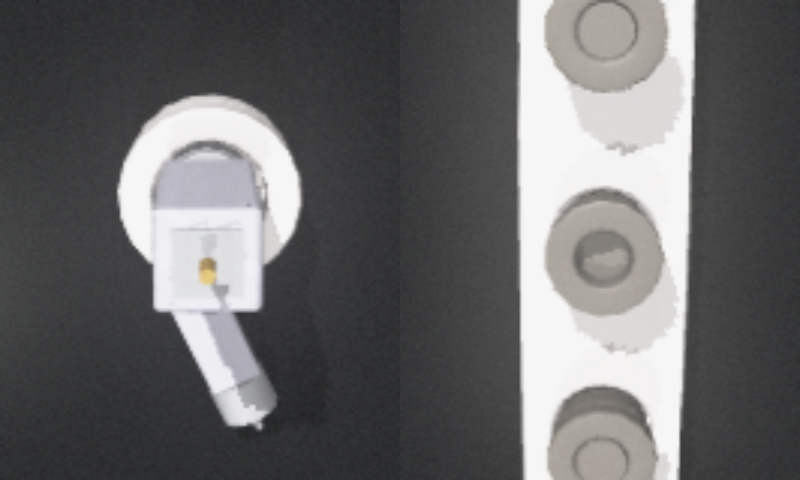

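Run:
```python
from h import *
np.set_printoptions(precision=4,suppress=True)
d=np.load('pics/r3.npz');W=(d['p'],d['R'])
c=onz('wrist',np.array([(603-400)/3+190,257/3+100]),.049,W)[0];print(c)
x,y=(c[:2]+[.5443,.0563])/2
assert np.hypot(c[0]-.5443,c[1]-.0563)<.004
robot.line_to([x,y,.09],[180,0,72.2],velocity=.15)
robot.line_to([x,y,.0455],velocity=.06,f_stop=10)
print(pose()[0],robot.current_contact_force())
fingers.gripper_to(0.0,force=35);robot.pause(.15)
print(robot.current_finger_gap(),pose()[0],fz(5))
robot.line_to([x,y,.13],velocity=.08);robot.pause(.1)
print(robot.current_finger_gap(),fz(6),robot.current_time_s())
a=vision.grab_frame('wrist');save(a,'s1');b=vision.grab_frame('scene');save(b,'s1s')
c=np.zeros((480,800,3),np.uint8);c[:,:400]=cv2.resize(a[100:300,170:337],(400,480));c[:,400:]=cv2.resize(b[80:230,215:340],(400,480));save(c,'s1c')
```

```text
[0.5448 0.0576 0.049 ]
[0.5449 0.0568 0.0457] [ 0.4665 -0.8524  0.2236]
0.40941965894827204 [0.5447 0.057  0.046 ] 5.122577212807317
0.4102009623559701 -0.4087429074685241 35.0917
```

View pics/s1c.png

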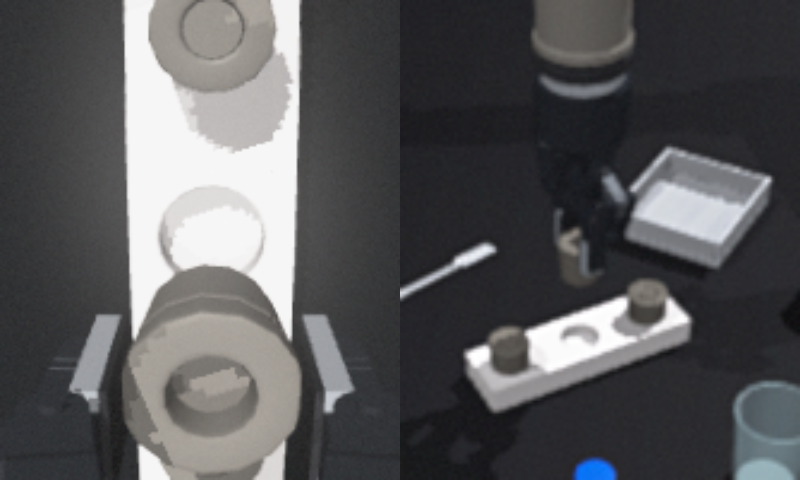

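Run:
```python
from h import *
np.set_printoptions(precision=4,suppress=True)
x,y=.479,.288
robot.line_to([x,y,.13],[180,0,103.5],velocity=.18)
robot.line_to([x,y,.055],velocity=.1);robot.pause(.1)
h=robot.line_to([x,y,.0365],velocity=.02,f_stop=5)
print(h,pose()[0],robot.current_time_s())
fingers.gripper_to(0.65);robot.pause(.2)
robot.line_to([x,y,.2],velocity=.15)
robot.pause(.2)
p=pose();a=vision.grab_frame('wrist');save(a,'e1');b=vision.grab_frame('scene');save(b,'e1s');save(vision.grab_frame('top'),'e1t')
print(p[0],robot.current_time_s())
```

```text
True [0.4787 0.2879 0.038 ] 38.4667
[0.4786 0.2878 0.1991] 40.5833
```

View pics/e1.png

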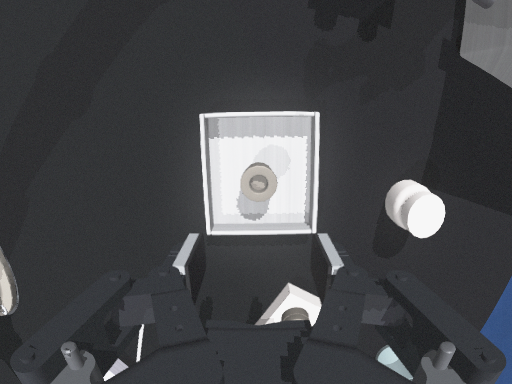

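View pics/e1s.png

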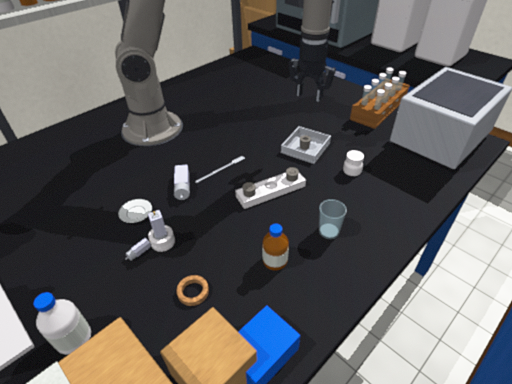

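View pics/e1t.png

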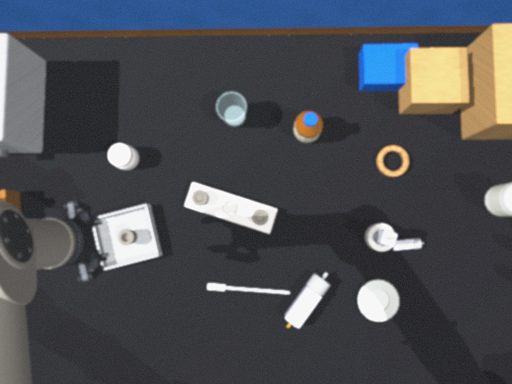

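```bash
python3 -c "
from h import *
print(workorder.close_job(), robot.current_time_s())"
```

```text
the job is handed in; nothing more can be done
the job is handed in; nothing more can be done
```

The soft stopper was the middle one. It now stands upright in the steel tray, and the two sound stoppers are still in the rack. I handed the job in at about 41 s of the 72 s allowed.

- **First stopper (robot's right end):** It was sound. About 5–6 N moved the tool down roughly 3 mm.
- **Middle stopper:** It was soft. I held about 4.9 N for a second; the tool went down about 10.7 mm, so the rubber sank about 9 mm. The wrist picture afterwards showed the dent had stayed.
- **Third stopper:** I did not press it, since the soft one had already been found.
- **Tester:** It went back into its stand at the height and position it was taken from. The wrist, scene and top pictures show it upright.
- **Last pictures:** The soft stopper is near the middle of the tray, and the beaker and brown bottle stand where they were at the start. The gripper was open and clear.

**Checks that were off:**
- On the first press the arm kept creeping after the force stop. Averaged readings reached about 6.5 N, so I eased it back to about 5.3 N for a second. No averaged reading came near 10 N, the mark limit.
- The scene camera placed the stand about 1 cm from where the top and wrist cameras agreed it was. I used the wrist values, and the grasp confirmed them.
- The two look-alike testers fell over between the first pictures and my first close look, before I had touched or gripped anything. I left them where they lay.

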